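Lock the plugged coupler's spring collar

ROBOT

A 7-joint arm with a two-finger parallel gripper is mounted at the origin on a cart in front of the work surface, level with it; the furniture and walls round the work are solid. World frame = base frame: x ahead of the robot, y to its left, z up, the work surface at z = 0. Lengths are in m, angles in rad, forces in N, time in s.
With the tool pointing down it reaches from about 0.4 to 0.85 m from the base axis. Payload 6.9 kg.
Tool frame: the origin (TCP) lies midway between the tips of the shut fingers; the grasp point (between the pads) lies behind it (ctrl.pinch_z is the z of the grasp point in the tool frame, in m); z points along the fingers, y is the line along which they close (so a half turn about z gives the same grasp; the last joint's range is limited). The gripper opens to 85 mm and grips with 20 to 120 N. Pads are 22 mm wide; open, the fingers measure 114 mm over their backs; the gripper's body (76 mm by 85 mm) begins 54 mm behind the grasp point. The pads swing forward as they close: fully open they stand 13 mm farther back than shut.
Start: joints at [-1.163, 0.507, -0.238, 1.5, 0.126, 1.149, -0.155], TCP at [0.186, 0.597, 0.231] pointing down, gripper open.
Joint ranges: [-3.08, 3.08], [-0.24, 2.05], [-1.43, 1.35], [0, 2.5], [-1.52, 4.66], [0.17, 1.96], [-2.89, 2.89]. Speed limits (rad/s): [2.39, 2.39, 3.14, 3.14, 3.14, 3.14, 3.14].

INTERFACE

Orientations are given as a unit quaternion [w, x, y, z].
In Python, from station import ctrl, get_state, vision, ticket, models gives the robot as it stands. Calls block until the motion is done:
- ctrl.movep(position, orientation): joint-space move of the TCP to a pose.
- ctrl.movel(position, frame=None, max_speed=0.15): straight line of the TCP; frame=None keeps the orientation; max_speed is the mean speed in m/s.
- ctrl.set_joints(angles): joint-space move.
- ctrl.ungrasp() and ctrl.close_gripper(force=None): open the fingers fully, or close them until they stop; force is the grip in N (None keeps the last).
- ctrl.pause(seconds).
- ctrl.ik(position, orientation): joint angles nearest the present ones, or None.
- get_state(): the state.
- vision.grab_frame(name): name is "scene" or "top"; returns (picture, depth): 480x640x3 uint8, blue, green, red; 480x640 float32, m along the optical axis (not along the pixel's ray), 0 where there is no reading.
- vision.camera_info(name): a dict with "mtx" (3x3 intrinsics, pixels), "R" (3x3) and "t" (3): a world point X has camera coordinates R X + t. Camera axes: x right, y down, z forward; pixel columns grow to the right and rows downward; lengths in m; the calibration is good to about 2 mm. A picture is of the moment at which its call begins. camera_info takes no time and is no camera call.
A pose or a line that the arm cannot do raises ctrl.Unreachable and nothing moves.
- ticket.close_job(): hands the job in; it is judged then, once.
Trained networks look in the newest picture that a camera, given by its name, has taken for a name from the list of things; names that differ only in an ending like _2 or _b are one class to them, and where a whole thing is asked for, a point or a joint stands for the part that bears it (a point fixed in the world has none). Each returns a list of dicts, best first, with "p" (0 to 1); they miss things now and then, are a little off and sometimes report something else, mostly with a low value. They report only what shows in the picture. A call takes as long as a camera call.
- models.recognise(camera, target): "point" ([column, row] in pixels, amid what is visible of it).
- models.masks_of(camera, target): "mask" (480x640 bool, what is visible of it) and "point" ([column, row] in pixels, amid what is visible of it).
The state is a dict: "time": time; "qpos": joint angles; "qd": joint speeds; "tau": joint torques, N m; "tcp_pos": TCP position; "eef_rot": TCP orientation; "contact_force": force on the tool from outside, world axes, zero at the start; "wrist_torque": the same for the moment, N m; "width": finger opening in m; "gripper_force": force on a finger pad.
Only numpy, scipy, OpenCV 4.12 (cv2) and the standard library are available. Lean on these libraries where they do the work, as an engineer would, in place of code of your own. Each camera call takes 0.05 s, during which the arm holds its last target. There are 200 camera calls.

TASK

Of the two couplers on the bench, lock the one that has a connector standing in it: pull its winged collar straight up against the spring until the wings are clear of the teeth, turn it clockwise (seen from above) until the wings lie in line with the long sides of its base plate, let it spring fully down into the gaps there, and let go. Leave the empty coupler's collar as it is.

Things in the scene. Friction and masses are not known exactly. Their poses are not given: they have to be found in the camera images.
- plugged: Coupler with the connector: 104 x 70 x 10 mm aluminium base plate fixed to the bench, round toothed steel ring 72 mm across on it (teeth end 25.5 mm above the bench), spring collar upright in the middle. Origin: plate's centre, at bench height; x along the plate's long side, z up. The connector, 25 mm thick, stands on the axis inside the collar and reaches 82 mm above the bench.
- plugged_grip (a point): Grip point on the collar's axis, 50.5 mm above the bench when down; moves with the collar. y goes through its two ribbed flats, 44 mm apart, 24 mm wide, 28 to 64 mm above the bench; x along its two wings. Collar: 41 mm tube, top 66 mm above the bench; wings at its foot 10 mm thick, 14 high, reach 44 mm from the axis, lie between teeth. Keep fingertips above 28 mm, clear of the teeth.
- plugged_lift (a joint): How far that collar is pulled up (m): 0 fully down, 0.022 at its upper stop. The wings clear the teeth above 0.009; 0.015 is a good height for turning. A spring pulls it down with about 3 N at 0 and 6 N at the stop; it weighs 0.12 kg.
- plugged_turn (a joint): Turn of that collar (rad), counter-clockwise from above positive: 0 with the wings in line with the plate's long side (locked), 0.8 to 1.1 at the start (released). The wings drop into the locked gaps between about -0.17 and 0.17; teeth bar the way from there to 0.78 unless the collar is lifted. Stops at -0.19 and 1.22. Light friction: it stays where it is left.
- empty_grip (a point): The same point on the collar of the other coupler, of the same shape and size but with no connector in it (an open tube), also released. Not to be handled.

How it is judged:
On the way, in this order (a step that is already met when the one before it is completed fails the run):
1. the collar is pulled up clear of the teeth, still at its released turn (value of joint plugged_lift above 0.0085 m and value of joint plugged_turn above 0.6 rad), for 0.05 s.
2. the collar, still pulled up, is turned in line with the base plate (value of joint plugged_lift above 0.0075 m and value of joint plugged_turn between -0.25 and 0.25 rad), for 0.05 s.
At the end, for the whole second after the job is handed in: The collar of the coupler that holds the connector is fully down (within 3 mm), turned to the locked position (within 12 degrees of the line of its base plate) and let go (value of joint plugged_lift below 0.003 m and value of joint plugged_turn between -0.22 and 0.22 rad and contact force between plugged and the fingers below 0.5 N); the robot touches nothing.
It fails at once if the empty coupler's collar is pulled up or pushed about (distance of empty_grip from where it was at the start of the episode above 0.004 m).
It also fails if it takes over 32 s, if anything falls off the work surface, if the arm or the gripper's body presses on something with over 40 N, if the wrist force passes 120 N, or if a joint passes its speed limit or range.

## Working session

There is one attempt and no reset: what is moved stays moved. The work goes in short steps, each a Python script; the robot and the scene stay as the last script left them, time stands still between calls to the robot, and variables do not carry over. Pictures are saved under pics/ and viewed, at most 10 in all, crops included, and the job is handed in when it is done.

```bash
mkdir -p pics; ls
python3 - <<'E'
from station import ctrl,get_state,vision,models
import cv2,numpy as np
print(get_state(),ctrl.pinch_z)
for c in("scene","top"):
    im,d=vision.grab_frame(c); cv2.imwrite(f"pics/{c}0.png",im); np.savez(f"{c}0.npz",im=im,d=d)
    i=vision.camera_info(c); print(c,i)
    for n in("plugged","plugged_grip","empty_grip"):
        r=models.masks_of(c,n); print(n,[(round(x["p"],2),np.round(x["point"]),x["mask"].sum()) for x in r])
E
```

```text
pics
{'time': 0.0, 'qpos': array([-1.16346393,  0.50832605, -0.23752406,  1.50114122,  0.12567147,
        1.14891454, -0.15481796]), 'qd': array([-0.00199475, -0.00069622,  0.00032676, -0.00034591,  0.0013613 ,
        0.0010097 ,  0.00046009]), 'tau': array([-2.28332960e-04, -6.20617533e+01, -2.18651891e+00, -2.49647731e+01,
        1.27609874e-02,  1.21683109e-02, -2.66053496e-05]), 'tcp_pos': array([0.18570819, 0.59623416, 0.23043408]), 'eef_rot': array([-1.29261341e-04,  1.50349866e-01,  9.88632442e-01, -8.92302957e-04]), 'contact_force': array([-0.29250827, -0.0125553 , -0.17396134]), 'wrist_torque': array([ 0.02676692, -0.03235045,  0.01919519]), 'gripper_force': 0.0, 'width': 0.08548411689286431} -0.0187
scene {'mtx': array([[616.00389108,   0.        , 320.70713066],
       [  0.        , 616.00389108, 235.57178544],
       [  0.        ,   0.        ,   1.        ]]), 'R': array([[ 0.75491754, -0.65572879, -0.01092042],
       [-0.4801624 , -0.54129885, -0.69024606],
       [ 0.446703  ,  0.52632244, -0.72349231]]), 't': array([-0.30614308,  0.24604376,  1.27515457])}
plugged [(0.96, array([229., 179.]), np.int64(903))]
plugged_grip [(0.73, array([230., 178.]), np.int64(423))]
empty_grip [(0.93, array([421., 346.]), np.int64(722))]
top {'mtx': array([[604.03981503,   0.        , 321.22629577],
       [  0.        , 604.03981503, 237.88081027],
       [  0.        ,   0.        ,   1.        ]]), 'R': array([[ 0.01338852, -0.99984725,  0.01123521],
       [-0.9938886 , -0.01453834, -0.10942621],
       [ 0.10957284, -0.0097015 , -0.99393142]]), 't': array([-0.00800828,  0.40767639,  1.25414269])}
plugged [(0.89, array([159., 243.]), np.int64(1611))]
plugged_grip [(0.63, array([157., 241.]), np.int64(470))]
empty_grip [(0.93, array([479., 251.]), np.int64(427))]
```

View images.

Run:
```python
import cv2,numpy as np
t=cv2.imread("pics/top0.png");s=cv2.imread("pics/scene0.png")
a=[cv2.resize(x,(400,300),interpolation=cv2.INTER_CUBIC) for x in (t[198:288,99:219],t[206:296,419:539],s[134:224,170:290],s[301:391,361:481])]
cv2.imwrite("pics/crops.png",np.vstack([np.hstack(a[:2]),np.hstack(a[2:])]))
```

```text
(no output)
```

View pics/top0.png

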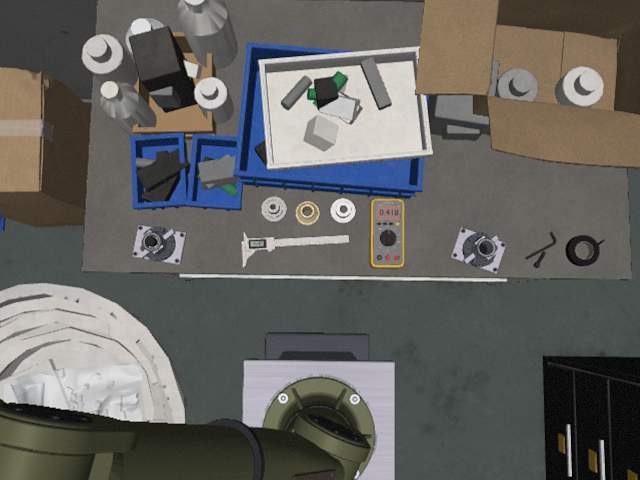

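View pics/crops.png

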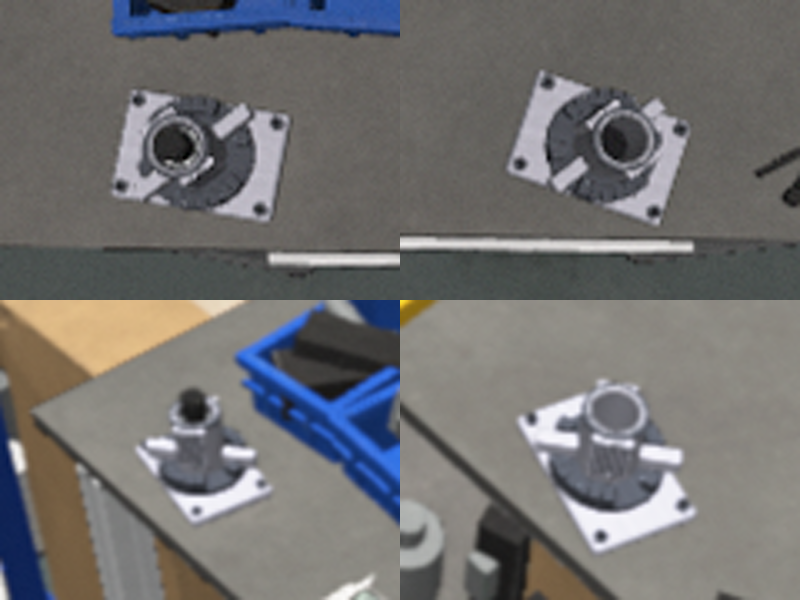

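View pics/scene0.png

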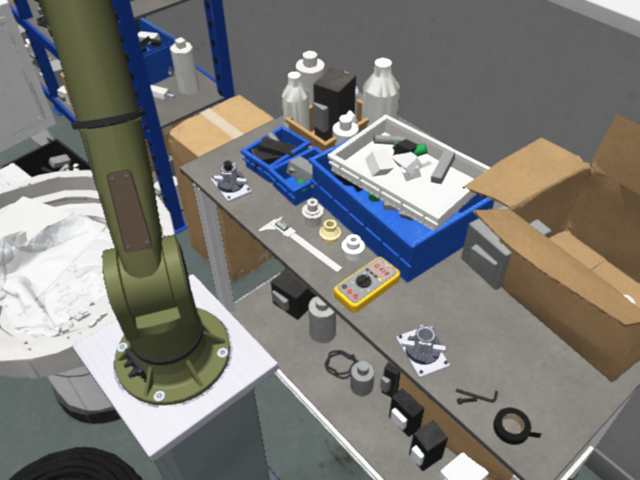

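Plugged coupler: left one in the top view (~(159,243)), black connector in its collar. The empty one is on the right (~(480,250)). In the crop, the plugged plate's corners and wing tips are clear enough to measure.

```bash
cat > h.py <<'E'
import numpy as np
from station import vision
def ray(c,px,z):
    i=vision.camera_info(c);R,t=i["R"],i["t"]
    d=R.T@np.linalg.inv(i["mtx"])@np.array([px[0],px[1],1.]);o=-R.T@t
    return o+d*(z-o[2])/d[2]
E
python3 - <<'E'
from h import *
import cv2
from station import models
def rep(cam,off,C,W,T):
    f=lambda p,z:ray(cam,(off[0]+(p[0]+.5)*.3-.5,off[1]+(p[1]+.5)*.3-.5),z)[:2]
    c=np.array([f(p,.01) for p in C]);w=np.array([f(p,.026) for p in W])
    print(cam,"corners",c.round(4).tolist(),"centre",c.mean(0),"sides",np.linalg.norm(np.roll(c,-1,0)-c,axis=1))
    l=(c[1]-c[0]+c[2]-c[3]);print("yaw",np.degrees(np.arctan2(l[1],l[0])))
    d=w[1]-w[0];print("wing",np.degrees(np.arctan2(d[1],d[0])),np.linalg.norm(d),w.mean(0),"top",f(T,.066))
rep("top",(99,198),[(133,90),(291,115),(270,220),(112,195)],[(143,187),(246,112)],(176,143))
m=models.masks_of("top","plugged")[0]["mask"]
r=cv2.minAreaRect(np.argwhere(m)[:,::-1].astype(np.float32));print(r,[ray("top",p,.01)[:2].round(4).tolist() for p in [r[0],*cv2.boxPoints(r)]])
# scene crop
rep("scene",(170,134),[(137,144),(196,223),(272,187),(212,120)],[(148,147),(255,157)],(195,113))
E
```

```text
top corners [[0.4318, 0.3874], [0.4172, 0.286], [0.3498, 0.2968], [0.3643, 0.3976]] centre [0.39077549 0.34193128] sides [0.10244895 0.06822721 0.10185328 0.06825315]
yaw -98.18978764073574
wing -52.30307827371664 0.07914006148237104 [0.39261326 0.34226072] top [0.39243494 0.34325134]
((159.15000915527344, 243.5500030517578), (49.33616638183594, 34.311771392822266), 8.972625732421875) [[0.392, 0.3419], [0.3632, 0.3978], [0.4358, 0.3899], [0.4208, 0.2856], [0.3484, 0.2942]]
scene corners [[0.3683, 0.4049], [0.3502, 0.2972], [0.4186, 0.2915], [0.4305, 0.3891]] centre [0.3919035  0.34565437] sides [0.10922838 0.06866425 0.09833978 0.06419863]
yaw -98.30214995168268
wing -49.60213960927408 0.08648877681450738 [0.39204997 0.34620926] top [0.3917522 0.3461276]
```

```bash
cat >> h.py <<'E'
from scipy.spatial.transform import Rotation as Ro
from station import ctrl,get_state
C=np.array([.3918,.3425])
def ori(deg):
    a=np.radians(deg);y=np.array([np.cos(a),np.sin(a),0]);z=np.array([0,0,-1.])
    q=Ro.from_matrix(np.c_[np.cross(y,z),y,z]).as_quat();return q[[3,0,1,2]]
def st(m=""):
    s=get_state();print(m,"t %.2f"%s["time"],"p",s["tcp_pos"].round(4),"F",s["contact_force"].round(1),"M",s["wrist_torque"].round(2),"w %.4f g %.1f"%(s["width"],s["gripper_force"]),"q7 %.3f"%s["qpos"][6]);return s
E
python3 - <<'E'
from h import *
d=np.load("top0.npz")["d"];i=vision.camera_info("top")
v,u=np.mgrid[190:225,125:250];z=d[190:225,125:250]
P=np.stack([(u-i["mtx"][0,2])/i["mtx"][0,0]*z,(v-i["mtx"][1,2])/i["mtx"][1,1]*z,z],-1).reshape(-1,3)
X=(P-i["t"])@i["R"];k=X[:,2]>.03;print("bin top",X[k,2].max(),"min x",X[k,0].min())
for a in(38.5,218.5):
  for z in (.2,.03): 
    for r in (0,-47): print(a,z,r,ctrl.ik([*C,z],ori(a+r)))
E
```

```text
bin top 1.291232285348288 min x 0.2678721611385574
38.5 0.2 0 [-0.72364281  0.37157064 -0.05859648  1.82276734  0.02618092  0.94799783
 -0.12157094]
38.5 0.2 -47 [-0.86604083  0.37527983  0.14193691  1.82458453 -0.06396443  0.94613374
 -0.84477463]
38.5 0.03 0 [-0.72060836  0.60363314 -0.0672889   2.0114263   0.0757203   0.52884067
 -0.1694892 ]
38.5 0.03 -47 [-0.82125421  0.60673347  0.08427696  2.01270991 -0.09577461  0.52580548
 -0.81741797]
218.5 0.2 0 [-0.18403825  0.47519291 -0.86771485  1.81622784  0.41568549  1.04372702
  2.60165522]
218.5 0.2 -47 [-0.32423635  0.42266559 -0.63761611  1.81779992  0.29494657  0.99729453
  1.91143743]
218.5 0.03 0 [-0.28362665  0.70717989 -0.75844909  2.00590462  0.73879426  0.72560087
  2.30754955]
218.5 0.03 -47 [-0.40741021  0.65338799 -0.54943103  2.00742933  0.56539449  0.63417023
  1.66077555]
```

Run:
```python
from h import *
q=ori(38.5)
ctrl.movep([*C,.2],q); st("above")
ctrl.movel([*C,.03],max_speed=.1); s=st("down")
if np.linalg.norm(s["contact_force"])<8:
    ctrl.close_gripper(force=40); st("closed")
vision_im,_=vision.grab_frame("scene")
import cv2; cv2.imwrite("pics/grip.png",cv2.resize(vision_im[114:264,130:330],(800,600)))
```

```text
above t 1.69 p [0.391  0.3443 0.2002] F [-0.3  0.1 -0.4] M [ 0.02 -0.    0.06] w 0.0854 g 0.0 q7 -0.122
down t 3.54 p [0.3921 0.3427 0.0305] F [ 0.  -0.3  1.4] M [ 0.    0.03 -0.03] w 0.0855 g 0.0 q7 -0.146
closed t 4.00 p [0.392  0.3427 0.0304] F [-1.2 -0.2  4.7] M [-0.12  0.11  0.05] w 0.0437 g 40.8 q7 -0.146
```

View pics/grip.png

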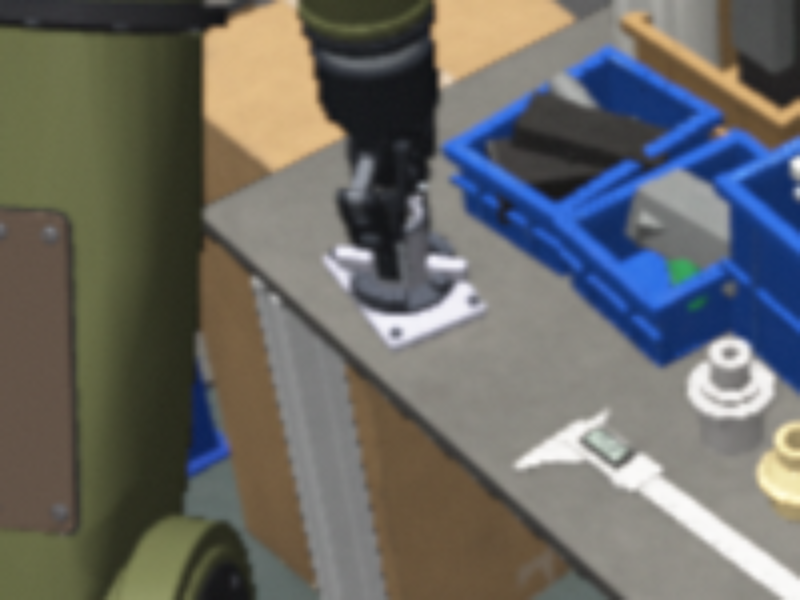

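The fingers sit on the collar at about (395,255), with a width of 43.7 mm that matches the 44 mm flats. Now I'll lift and turn.

Run:
```python
from h import *
p=get_state()["tcp_pos"]
P=np.array([p[0],p[1],.030])
ctrl.movel(P+[0,0,.016],max_speed=.03); ctrl.pause(.15); s=st("lifted")
if -15<s["contact_force"][2]<-2:
    for r in (-12,-24,-36,-47):
        ctrl.movep(P+[0,0,.016],ori(38.5+r)); s=st(r)
        if abs(s["wrist_torque"][2])>2 or np.linalg.norm(s["contact_force"])>30: print("stop");break
    ctrl.pause(.15); st("end")
    im,_=vision.grab_frame("scene")
    import cv2; cv2.imwrite("pics/turn.png",cv2.resize(im[134:224,170:290],(800,600)))
```

```text
lifted t 4.88 p [0.3919 0.3427 0.0459] F [ 0.9  0.1 -7.2] M [ 0.28 -0.43 -0.  ] w 0.0435 g 41.5 q7 -0.144
-12 t 5.15 p [0.3914 0.3423 0.0457] F [ 0.8 -0.4 -6.9] M [-0.01 -0.2  -0.06] w 0.0431 g 41.5 q7 -0.287
-24 t 5.42 p [0.3908 0.342  0.0456] F [-1.2 -1.4 -6.2] M [-0.18  0.38 -0.07] w 0.0433 g 41.7 q7 -0.431
-36 t 5.68 p [0.3902 0.3419 0.0455] F [-5.  -2.3 -6. ] M [-0.27  0.98 -0.03] w 0.0435 g 41.9 q7 -0.575
-47 t 5.94 p [0.3896 0.3419 0.0453] F [-5.3 -1.8 -6.4] M [-0.16  1.13 -0.02] w 0.0433 g 42.1 q7 -0.709
end t 6.09 p [0.3896 0.3419 0.0453] F [-6.2 -2.1 -6.5] M [-0.23  1.15 -0.01] w 0.0434 g 42.1 q7 -0.708
```

View pics/turn.png

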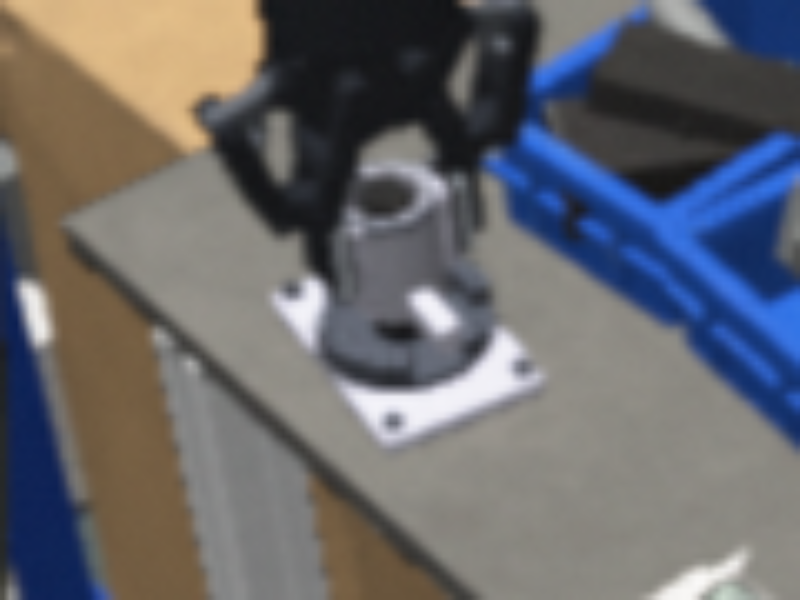

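The collar is lifted, and one wing shows at about (435,310), nearly parallel to the plate's long edge. I'll check the angle actually reached.

Run:
```python
from h import *
s=st(); w,x,y,z=s["eef_rot"]; m=Ro.from_quat([x,y,z,w]).as_matrix()
print("y angle",np.degrees(np.arctan2(m[1,1],m[0,1])),"z",m[:,2], "target",38.5-47)
f=lambda a,b,h:ray("scene",(170+a*.15,134+b*.15),h)
# wing's two long top edges, wing top at 0.041
for a,b in(((408,295),(432,335)),((432,287),(462,328))):
    A,B=f(*a,.041),f(*b,.041);d=B-A;print(np.degrees(np.arctan2(d[1],d[0])),np.linalg.norm(d),A,B)
for a,b in(((275,295),(390,446)),((390,446),(545,380))):
    A,B=f(*a,.01),f(*b,.01);d=B-A;print("plate",np.degrees(np.arctan2(d[1],d[0])),np.linalg.norm(d))
import cv2
im=vision.grab_frame("scene")[0]; cv2.imwrite("pics/turn2.png",cv2.resize(im[164:209,200:260],(800,600),interpolation=cv2.INTER_CUBIC))
```

```text
t 6.14 p [0.3896 0.342  0.0453] F [-6.3 -1.3 -6. ] M [-0.21  1.2  -0.02] w 0.0435 g 42.1 q7 -0.708
y angle -7.7418559800475055 z [-0.00401776 -0.00238102 -0.99998909] target -8.5
-104.68734405988755 0.02615279775873051 [0.38789238 0.33212872 0.041     ] [0.38126149 0.3068305  0.041     ]
-101.08419622802549 0.027853924105472338 [0.39761703 0.32978314 0.041     ] [0.39226207 0.30244881 0.041     ]
plate -99.10597326071257 0.10456689930805387
plate -7.900701527690345 0.06781265783491502
```

View pics/turn2.png

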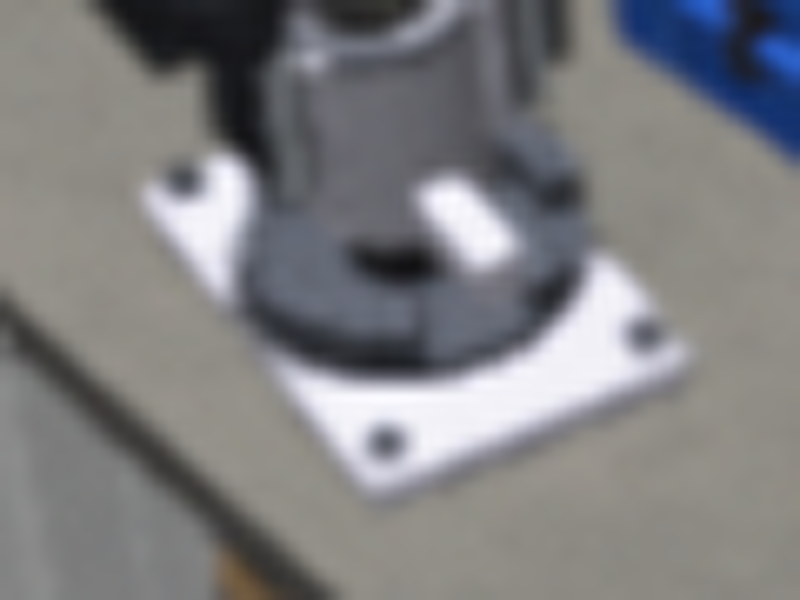

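The wing at about (470,225) lies along the long plate edge: gripper −97.7°, plate −98.2°. Next I'll recentre, lower and release.

Run:
```python
from h import *
import cv2
P=np.array([.3920,.3427,.046]); q=ori(-8.2)
ctrl.movel(P,q,max_speed=.02); st("centred")
ctrl.movel([*P[:2],.0305],q,max_speed=.03); ctrl.pause(.1); s=st("down")
if s["contact_force"][2]<15:
    ctrl.ungrasp(); ctrl.pause(.2); st("open")
    ctrl.movel([*P[:2],.16],max_speed=.1); st("up")
    im,_=vision.grab_frame("scene"); cv2.imwrite("pics/end.png",cv2.resize(im[149:224,180:280],(800,600),interpolation=cv2.INTER_CUBIC))
```

```text
centred t 6.44 p [0.3896 0.3419 0.0453] F [-6.7 -1.1 -6.8] M [-0.22  1.1   0.02] w 0.0437 g 42.2 q7 -0.705
down t 7.21 p [0.3896 0.3419 0.0304] F [-8.5 -2.4  0.8] M [-0.43  1.4  -0.01] w 0.0433 g 43.1 q7 -0.698
open t 7.90 p [0.3921 0.3427 0.0305] F [-0.7 -0.1 -0.3] M [0.   0.01 0.02] w 0.0853 g 0.0 q7 -0.706
up t 9.34 p [0.3917 0.3425 0.1594] F [ 0.4  0.3 -0.5] M [ 0.03 -0.02 -0.03] w 0.0852 g 0.0 q7 -0.766
```

View pics/end.png

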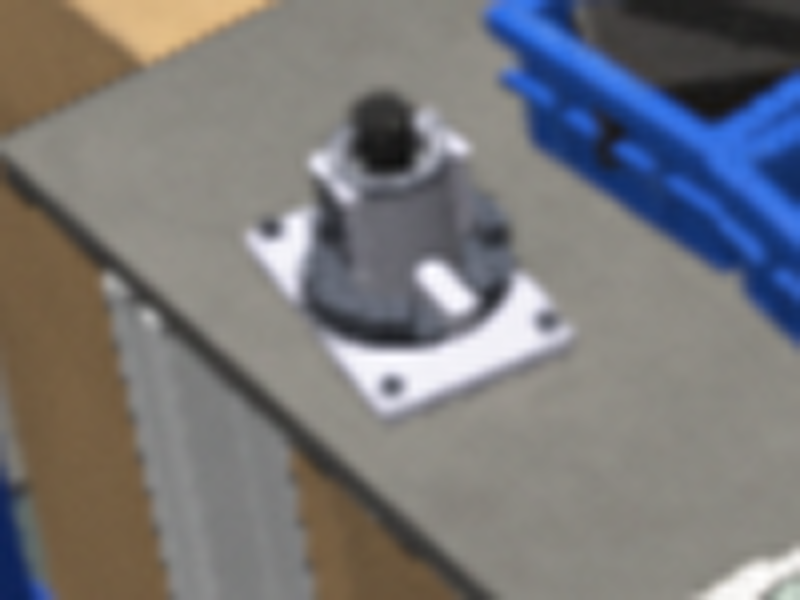

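The connector stands in the collar, the wing at about (445,287) points along the plate's long side, and the tube top is back at its original row (168 px), so the collar is down. Handing in.

```bash
python3 -c "
from station import ticket
print(ticket.close_job())"
```

```text
the job is handed in; nothing more can be done
None
```

I locked the coupler that holds the connector and handed the job in: its collar was lifted, turned clockwise into line with the base plate, lowered fully down and let go, and the empty coupler was not touched; no verdict came back.

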